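# Ready the table grill

## Task

Get the table-top skewer grill ready: with a fingertip push the orange-fronted drip tray fully home under the grill, and after that flip the red-knobbed toggle lever over towards the back of the grill, so that it snaps into its on position. Only push: do not lift or pull out the tray. Leave the black-knobbed lever off and everything else on the table where it is, and finish clear of it all.

Things in the scene. Friction and masses are not known exactly. Their poses are not given: they have to be found in the camera images.
- grill: Table-top skewer grill, fixed, 160 mm deep (its x, -80 front to +80 back) and 440 mm wide (y -200 to +240). Origin on the table; z up; +x from front to back, roughly away from the robot. Right part (y -200 to +50): trough with grate, 90 mm tall (skewers to 106 mm), the tray slot under it. Left part (y 40 to 240): grey console, 70 mm tall, with two toggle switches side by side
- drip_tray: Loose steel drip tray with orange front panel, 195 mm long (its x), 140 mm wide, walls 22 mm high, 0.3 to 0.6 kg, standing on the table. Origin: centre of its underside; axes along the grill's. Starts 40 to 70 mm pulled out to the front. Fully home (against the back stop) its origin is at x = -27.5 mm in the grill's frame, its panel still 45 mm out from the grill's front. Slides under 2 to 6 N
- tray_front (a point): Centre of the outer (front, -x) face of the tray's orange front panel, 22.5 mm above the table; the panel is 140 mm wide and 45 mm high, upright, 6 mm thick; push on it along the grill's +x
- slot (a point): Middle of the tray slot's open mouth at the grill's front, on the table: x = -80, y = -70 mm in the grill's frame. Slot 146 mm wide between side rails (3 mm play each side of the tray), 48 mm high
- red_lever (a joint): Angle of the red-knobbed lever: 0 off (start, leaning 0.45 rad to the grill's front), 0.45 upright, 0.90 on (leaning to the grill's back). Hinge along the grill's y. A spring drives it from dead centre to the nearer stop (2 N at the knob at the stops, none at centre): past about 0.5 it snaps over and stays. Steel bar 10 mm thick, 55 mm from pivot to knob centre
- red_tip (a point): Centre of the red ball knob (22 mm across) at the end of the red lever, about 134 mm above the table at either stop (139 mm upright); moves with the lever
- red_pivot (a point): Hinge point of the red lever, fixed, 84 mm above the table, 14 mm above the console; axes as the grill's. The two pivots lie at x = -20, y = 90 and 165 mm in the grill's frame; which is red varies. Round it a collar 22 mm across, up to 86 mm above the table, on a plate 52 by 44 mm
- black_lever (a joint): Angle of the black-knobbed lever: 0 off (start, leaning 0.45 rad to the grill's front), 0.45 upright, 0.90 on (leaning to the grill's back). Hinge along the grill's y. A spring drives it from dead centre to the nearer stop (2 N at the knob at the stops, none at centre): past about 0.5 it snaps over and stays. Steel bar 10 mm thick, 55 mm from pivot to knob centre. Leave it off
- black_tip (a point): Centre of the black ball knob (22 mm across) of the other lever, 75 mm beside the red one along the grill's y
- glass: Clear drinking glass, 72 mm across, 110 mm tall, loose, standing in front of the console, 180 to 210 mm before the grill's middle. Origin under its centre. Bystander
- pepper_jar: Amber jar with dark cap, 44 mm across, 90 mm tall, loose, to the right of the tray. Origin under its centre. Bystander
- sauce_bottle: Dark sauce bottle with red cap, 60 mm across, 170 mm tall, loose, to the left of the console. Origin under its centre. Bystander
- plate: Black plate, 170 mm across, 16 mm high, loose, on the robot's left. Origin under its centre. Bystander
- bowl: Blue bowl, 110 mm across, 50 mm high, loose, far right. Origin under its centre. Bystander
- takeaway_box: Clear open plastic food box, 160 by 110 by 35 mm, loose, on the robot's right. Origin under its centre. Bystander
Mind the look-alikes: they are no part of the job. Leave any pink look-alike of the drip_tray alone.

How it is judged:
By the outcome, as a careful person would: the job done as asked, in the order asked, and still so for the second after the job is handed in, with the robot touching nothing.
It also fails if it takes over 38 s, if anything falls off the work surface, if the arm or the gripper's body presses on something with over 40 N, if the wrist force passes 120 N, or if a joint passes its speed limit or range.

## Robot

A 6-joint arm with a two-finger parallel gripper is mounted at the origin on the work surface. World frame = base frame: x ahead of the robot, y to its left, z up, the work surface at z = 0. Lengths are in mm, angles in rad, forces in N, time in s.
With the tool pointing down it reaches from about 375 to 975 mm from the base axis. Payload 3.8 kg.
Tool frame: the origin (TCP) lies on the centre line of the jaws, within the pads' length; the fingertips stand 14 mm ahead of it and the grasp point (between the pads) lies 5 mm behind it; y points along the fingers, z is the direction in which the jaws open and shut, and the axes are right-handed (so a half turn about y gives the same grasp; the last joint's range is limited). The gripper opens to 85 mm and grips with 20 to 120 N. Pads are 22 mm wide; open, the fingers measure 114 mm over their backs; the gripper's body (76 mm by 85 mm) begins 54 mm behind the grasp point. The pads swing forward as they close: fully open they stand 13 mm farther back than shut.
Start: joints at [-1.198, 0.264, 1.604, -0, 1.274, -0.037], TCP at [268.932, -619.107, 245.28] pointing down, gripper open.
Joint ranges: [-2.63, 2.63], [-0.94, 2.18], [0.31, 2.57], [-1.31, 4.45], [0, 2.66], [-2.55, 2.55]. Speed limits (rad/s): [2.57, 2.57, 3.14, 3.14, 3.14, 3.14].

## Interface

Orientations are given as a unit quaternion [x, y, z, w].
In Python, from plant import robot gives the robot as it stands. The module is installed in compiled form; this text tells all that it offers.
- The arm moves only by the tool carry_out, never from a script. Its argument "steps" is a list of rows, each a list of 5 numbers: the opening in per cent of the stroke, from 0 (shut) to 100 (fully open), then the shift along the tool's x, y, z in cm, then the turn about the tool's y in degrees. A call has 1 to 10 rows; each row shifts and turns the pose as measured when the row begins, along the tool's axes as they then stand; what a row does not reach is not made up. A row lasts 1/12 s, in which the tool goes at most 41.7 mm and 7.16 degrees, less where a joint would pass 70% of its speed; a pose out of reach is approached as far as the arm can. A call is refused whole if a number of a shift passes 4.17 or a number of a turn 7.16, either way. A call with a gripper value outside its range is refused whole. The fingers move at their own pace and stop on an object; "squeeze" is the grip in N (left out, the last holds). Time passes only in rows, so rows that do not move let the fingers close. It gives the time, the measured TCP pose, the force and the opening at its end, in the units of the state.
- robot.get_state(): the state, without advancing time (a new reading comes with each control period).
- robot.grab_frame(name): name is "scene" or "top" or "wrist"; returns the picture (400x640x3 uint8, red, green, blue); there is no depth.
- robot.camera_params(name): a dict with "camera_matrix" (3x3 intrinsics, pixels), "eye" and "attitude" of the camera in the world. Camera axes: x right, y up, looking along -z (the intrinsics and any distortion apply to the point x, -y, -z); pixel columns grow to the right and rows downward; lengths in mm; the calibration is good to about 2 mm. A picture is of the moment at which its call begins: read the wrist's pose just before it. camera_params takes no time and is no camera call; for the wrist camera it gives the pose at the moment of the call.
- robot.hand_in(): hands the job in, once; it reports no verdict.
The state is a dict: "t": time; "joints": joint angles; "joint_velocities": joint speeds; "tau": joint torques, N m; "ee_pos": TCP position; "ee_rot": TCP orientation; "ft_force": force on the tool from outside, world axes, zero at the start; "torque": the same for the moment, N m; "finger_gap": finger opening in mm.
Only numpy, scipy, OpenCV 4.12 (cv2) and the standard library are available. Lean on these libraries where they do the work, as an engineer would, in place of code of your own. Each camera call takes 0.05 s, during which the arm holds its last target.

## Working session

There is one attempt and no reset: what is moved stays moved. The work goes in short steps, Python scripts to look and compute and a tool call to move; the robot and the scene stay as the last step left them, time stands still between calls to the robot, and variables do not carry over. Pictures are saved under pics/ and viewed, and the job is handed in when it is done.

Besides the shell and the picture viewer there is one more tool, called after "Call:" as name(argument=value, ...), one argument or row to a line, values as JSON. carry_out: Moves the arm, as the interface text tells. Its arguments: {"type":"object","properties":{"steps":{"type":"array","items":{"type":"array","items":{"type":"number"}}},"squeeze":{"type":"number"}},"required":["steps"]}

```bash
mkdir -p pics
python3 - <<'E'
from plant import robot
import cv2
s=robot.get_state();print(s)
for n in("scene","top"):
    im=robot.grab_frame(n);cv2.imwrite(f"pics/{n}0.png",im[:,:,::-1]);print(n,robot.camera_params(n))
E
```

```text
{'t': 0.0, 'joints': array([-1.19788555e+00,  2.64761874e-01,  1.60536763e+00,  1.18877008e-05,
        1.27369687e+00, -3.69417437e-02]), 'joint_velocities': array([-0.00097089,  0.00111048, -0.00045867,  0.00074363, -0.00049634,
       -0.00036529]), 'tau': array([-2.67145988e-03, -5.15131295e+01, -3.67311466e+01, -6.14605369e-05,
        1.29209019e-02,  2.21896988e-05]), 'ee_pos': array([ 268.69243346, -618.4586935 ,  243.95955475]), 'ee_rot': array([-0.14401945,  0.69309039, -0.6915318 ,  0.14376329]), 'ft_force': array([-0.02662844,  0.98626148, -0.16537479]), 'torque': array([-0.0038823 ,  0.0388656 , -0.07025804]), 'finger_gap': 85.5002597451645}
scene {'camera_matrix': array([[379.0006196 ,   0.        , 310.19072889],
       [  0.        , 379.0006196 , 203.64842883],
       [  0.        ,   0.        ,   1.        ]]), 'eye': array([1070.08605443,  151.68690967, 1004.66758352]), 'attitude': array([0.16423788, 0.23372276, 0.78335665, 0.55204343])}
top {'camera_matrix': array([[516.15581782,   0.        , 313.01569038],
       [  0.        , 516.15581782, 194.94429514],
       [  0.        ,   0.        ,   1.        ]]), 'eye': array([ 206.30107126,  -78.4657946 , 1727.26182104]), 'attitude': array([-0.06807841,  0.0594086 ,  0.71441823, -0.6938606 ])}
```

View pics/scene0.png

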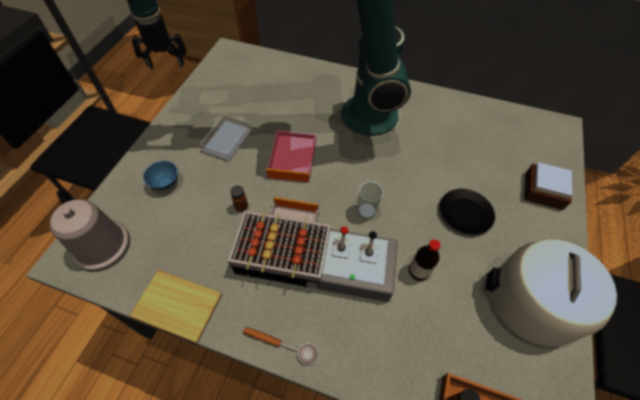

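View pics/top0.png

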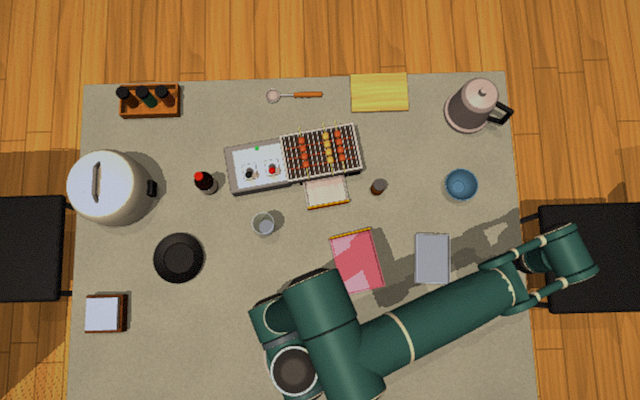

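The true tray sits in the grill slot, with its orange front at top (327,206) and scene (297,207). The pink-bottomed look-alike is loose at top (357,260) and scene (292,157). The red knob is at top (272,170) and the black one at (248,173). I'll confirm with enlarged crops.

Run:
```python
import cv2
a=cv2.imread("pics/top0.png")[110:220,215:375];b=cv2.imread("pics/scene0.png")[180:310,220:410]
cv2.imwrite("pics/topc.png",cv2.resize(a,None,fx=5,fy=5,interpolation=cv2.INTER_CUBIC))
cv2.imwrite("pics/scenec.png",cv2.resize(b,None,fx=4,fy=4,interpolation=cv2.INTER_CUBIC))
```

```text
(no output)
```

View pics/topc.png

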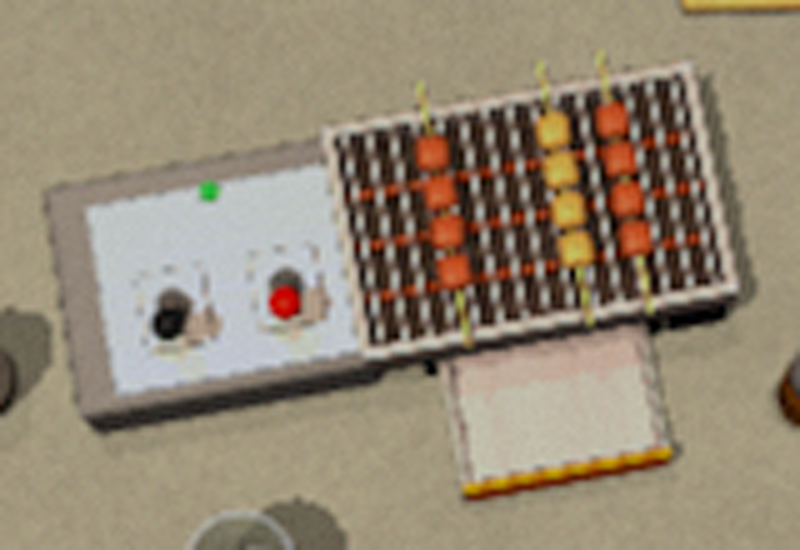

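View pics/scenec.png

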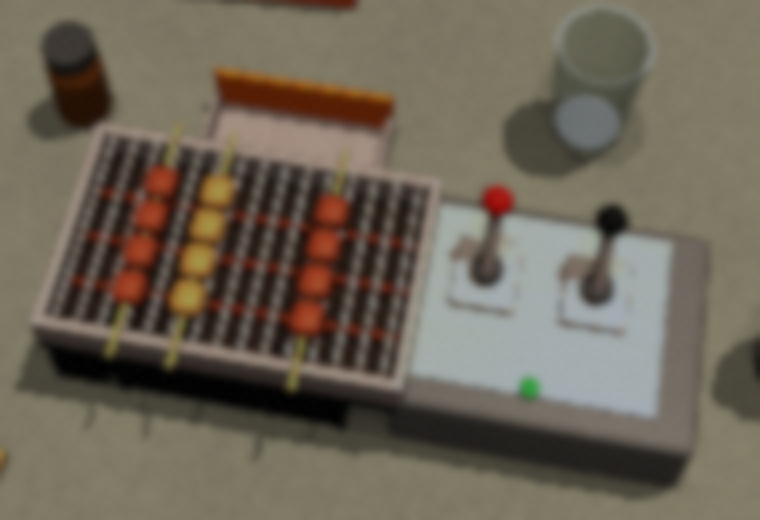

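```bash
cat > h.py <<'E'
import numpy as np
from plant import robot
from scipy.spatial.transform import Rotation as R
from scipy.optimize import least_squares
def proj(P,cp):
    c=(np.atleast_2d(P)-cp["eye"])@R.from_quat(cp["attitude"]).as_matrix()
    p=c*[1,-1,-1]; q=p@cp["camera_matrix"].T
    return q[:,:2]/q[:,2:]
E
cat > fit.py <<'E'
from h import *
T,S=robot.camera_params("top"),robot.camera_params("scene")
k=-43.9
pts=[(80,50,90),(80,-200,90),(-80,-200,90),(-80,50,90),(80,240,70),(-80,240,70),(k,90,134),(k,165,134)]
top=np.array([(325,130),(690,65),(738,290),(368,357),(45,190),(90,410),(285,302),(170,322)],float)
sc=np.array([(402,388),(38,322),(100,128),(438,180),(690,450),(710,238),(498,200),(612,220)],float)
tray_t=np.array([(465,495),(672,460)],float);tray_s=np.array([(393,93),(218,68)],float)
ct=lambda c:(c+.5)/5-.5+[215,110]
cs=lambda c:(c+.5)/4-.5+[220,180]
P=np.array(pts,float)
def W(P,x,y,th): return np.asarray(P,float)@R.from_euler('z',th).as_matrix().T+[x,y,0]
def f(v):
    P2=np.array([(v[3],-0,45),(v[3],-140,45)])
    return np.concatenate([(proj(W(P,*v[:3]),T)-ct(top)).ravel(),(proj(W(P,*v[:3]),S)-cs(sc)).ravel(),
     (proj(W(P2,*v[:3]),T)-ct(tray_t)).ravel(),(proj(W(P2,*v[:3]),S)-cs(tray_s)).ravel()])
r=least_squares(f,[500,0,0,-180],loss='soft_l1')
print(r.x);print(np.round(f(r.x).reshape(-1,2),2).tolist())
g=r.x[:3]
for n,p in dict(red_tip=(k,90,134),red_piv=(-20,90,84),front=(r.x[3],-70,22),home=(-125,-70,22)).items():print(n,W([p],*g))
E
python3 fit.py
```

```text
[ 6.38473096e+02 -1.43539741e+01  1.52276721e-01 -1.72218693e+02]
[[-1.56, -0.64], [-0.09, -1.01], [-0.2, 0.35], [-1.92, 0.67], [-1.28, -0.79], [-3.06, 1.67], [-0.59, 0.11], [-0.92, 0.33], [-0.76, 0.29], [-3.36, -0.19], [-1.52, -2.2], [0.39, -0.84], [0.37, 1.12], [-0.42, -0.51], [-1.11, -0.09], [-1.11, -0.32], [-0.74, 0.08], [-0.44, -0.52], [-0.33, -0.2], [-1.45, -1.16]]
red_tip [[581.42909351  67.94542903 134.        ]]
red_piv [[605.05252957  71.57079371  84.        ]]
front [[ 478.8654915  -109.66761807   22.        ]]
home [[ 525.53778326 -102.50506653   22.        ]]
```

```bash
cat > plan.py <<'E'
from h import *
import sys
G=np.array([638.47,-14.35]);TH=0.1523
def go(gx,gy,z,th=TH):
    """target TCP in grill frame (mm) -> total shift in tool axes cm, after turn"""
    s=robot.get_state();M=R.from_quat(s["ee_rot"]).as_matrix()
    p=np.array([*(G+R.from_euler('z',TH).as_matrix()[:2,:2]@[gx,gy]),z])
    zt=M[:,2];gyv=np.array([-np.sin(th),np.cos(th),0])
    if zt@gyv<0:gyv=-gyv
    y=M[:,1]
    turn=np.arctan2(np.cross(zt,gyv)@y,zt@gyv)
    d=p-s["ee_pos"]
    e=R.from_euler('z',-TH).as_matrix()@(s["ee_pos"]-[*G,0])
    print("t",round(s["t"],2),"pos",s["ee_pos"].round(1),"grill",e.round(1),"F",s["ft_force"].round(1),"gap",round(s["finger_gap"],1))
    print("shift world",d.round(1),"tool now cm",(M.T@d/10).round(2),"turn deg",round(np.degrees(turn),1),"tool axes",M.round(2).tolist())
    Mn=(R.from_rotvec(turn*y)).as_matrix()@M
    print("tool after turn cm",(Mn.T@d/10).round(2))
if __name__=="__main__": go(*map(float,sys.argv[1:4]))
E
python3 plan.py -240 -70 200
python3 - <<'E'
import sys;sys.path.insert(0,'.')
from h import *
T=robot.camera_params("top")
def ray(u,v,z):
    K=T["camera_matrix"];d=np.array([(u-K[0,2])/K[0,0],-(v-K[1,2])/K[1,1],-1]);d=R.from_quat(T["attitude"]).as_matrix()@d
    return T["eye"]+d*(z-T["eye"][2])/d[2]
for n,a in dict(glasstop=(263,220,110),glassbot=(264,228,0),pinkL=(331,237,45),pinkR=(372,229,45),pinknearR=(384,289,0),jar=(378,186,90),bottle=(204,180,170)).items():print(n,ray(*a).round(0))
E
```

```text
t 0.1 pos [ 268.7 -618.5  244. ] grill [-457.1 -541.1  244. ] F [ 0.4 -0.3 -0.1] gap 85.5
shift world [143.2 498.5 -44. ] tool now cm [-32.99   4.49 -40.01] turn deg 14.8 tool axes [[-0.92, -0.0, 0.4], [-0.4, 0.0, -0.92], [-0.0, -1.0, -0.0]]
tool after turn cm [-21.72   4.49 -47.1 ]
glasstop [426.  98. 110.]
glassbot [414. 107.   0.]
pinkL [ 372. -117.   45.]
pinkR [ 395. -252.   45.]
pinknearR [ 201. -286.    0.]
jar [ 528. -273.   90.]
bottle [548. 273. 170.]
```

Call:
carry_out(
  steps=[
    [0, 0, 0, 0, 5],
    [0, 0, 0, 0, 5],
    [0, 0, 0, 0, 4.8],
    [0, -1.6, 0, -3.4, 0],
    [0, -1.6, 0, -3.4, 0],
    [0, -1.6, 0, -3.4, 0],
    [0, -1.6, 0, -3.4, 0],
    [0, -1.6, 0, -3.4, 0],
    [0, -1.6, 0, -3.4, 0],
    [0, -1.6, 0, -3.4, 0],
  ],
)

```text
t: 0.93
ee_pos: [344.6, -361.9, 235.8]
ee_rot: [-0.047, 0.71, -0.702, 0.043]
ft_force: [1.4, 0.2, -0.0]
finger_gap: 0.0
```

```bash
python3 plan.py -240 -70 200
```

```text
t 0.93 pos [ 344.6 -361.9  235.8] grill [-343.2 -298.9  235.8] F [ 1.4  0.2 -0. ] gap 0.0
shift world [ 67.3 241.9 -35.8] tool now cm [ -9.76   3.79 -23.11] turn deg -1.4 tool axes [[-0.99, -0.01, 0.13], [-0.13, 0.01, -0.99], [0.01, -1.0, -0.01]]
tool after turn cm [-10.34   3.79 -22.85]
```

Call:
carry_out(
  steps=[
    [0, -1.4, 0.3, -3.3, -1.4],
    [0, -1.4, 0.3, -3.3, 0],
    [0, -1.4, 0.3, -3.3, 0],
    [0, -1.4, 0.3, -3.3, 0],
    [0, -1.4, 0.3, -3.3, 0],
    [0, -1.4, 0.3, -3.3, 0],
    [0, -1.4, 0.3, -3, 0],
    [0, 0, 0, 0, 0],
    [0, 0, 0, 0, 0],
  ],
)

```text
t: 1.68
ee_pos: [406.5, -101.8, 213.2]
ee_rot: [-0.059, 0.71, -0.699, 0.053]
ft_force: [-0.5, -0.5, 0.2]
finger_gap: -0.1
```

```bash
python3 plan.py -205 -70 200
python3 - <<'E'
from h import *
import cv2
print(robot.camera_params("wrist"));im=robot.grab_frame("wrist");cv2.imwrite("pics/w1.png",im[:,:,::-1])
E
```

```text
t 1.68 pos [ 406.5 -101.8  213.2] grill [-242.5  -51.2  213.2] F [-0.5 -0.5  0.2] gap -0.1
shift world [ 40.  -12.9 -13.2] tool now cm [-3.75  1.26  1.93] turn deg 0.4 tool axes [[-0.99, -0.01, 0.16], [-0.16, 0.01, -0.99], [0.01, -1.0, -0.02]]
tool after turn cm [-3.76  1.26  1.9 ]
{'camera_matrix': array([[345.42906726,   0.        , 316.80543783],
       [  0.        , 345.42906726, 198.25509653],
       [  0.        ,   0.        ,   1.        ]]), 'eye': array([482.93218315, -91.94179907, 341.75963857]), 'attitude': array([-0.11180414,  0.10569043, -0.64001399,  0.7528024 ])}
```

View pics/w1.png

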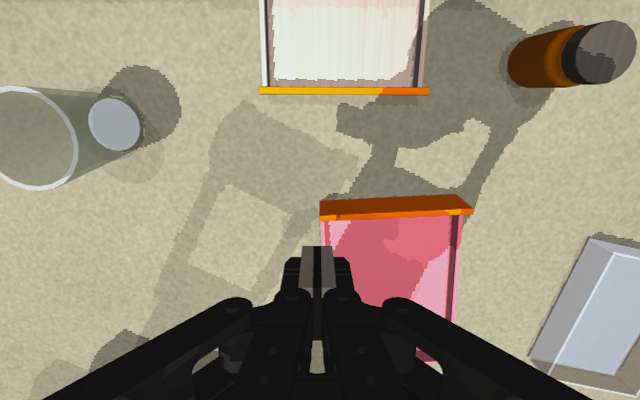

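```bash
cat >> h.py <<'E'
def ray(cp,u,v,z):
    K=cp["camera_matrix"];d=np.array([(u-K[0,2])/K[0,0],-(v-K[1,2])/K[1,1],-1]);d=R.from_quat(cp["attitude"]).as_matrix()@d
    return cp["eye"]+d*(z-cp["eye"][2])/d[2]
E
python3 - <<'E'
from h import *
from plan import G,TH
cp=robot.camera_params("wrist")
for n,a in dict(L=(260,94,45),Rr=(429,94,45),pl=(320,203,45),pr=(473,210,45),jar=(575,55,90),glass=(37,140,110)).items():
    p=ray(cp,*a);print(n,p.round(1),(R.from_euler('z',-TH).as_matrix()@(p-[*G,0])).round(1))
E
```

```text
L [470.1 -41.9  45. ] [-170.6   -1.7   45. ]
Rr [ 491.9 -178.8   45. ] [-169.8 -140.3   45. ]
pl [ 384.6 -105.9   45. ] [-264.8  -52.    45. ]
pr [ 400.5 -243.4   45. ] [-269.9 -190.3   45. ]
jar [ 530.  -255.2   90. ] [-143.7 -221.6   90. ]
glass [419.4  93.4 110. ] [-200.2  139.7  110. ]
```

Call:
carry_out(
  steps=[
    [0, -2, 0, 1, 0],
    [0, -2.1, 0, 1, 0],
    [0, 0, 2, 0, 0],
    [0, 0, 2.5, 0, 0],
    [0, 0, 2.5, 0, 0],
    [0, 0, 2.5, 0, 0],
    [0, 0, 2, 0, 0],
    [0, 0, 0, 0, 0],
    [0, 0, 0, 0, 0],
  ],
)

```text
t: 2.48
ee_pos: [451.4, -127.9, 95.2]
ee_rot: [-0.052, 0.709, -0.702, 0.049]
ft_force: [0.5, -0.8, 0.7]
finger_gap: -0.0
```

```bash
python3 plan.py -200 -71 46
```

```text
t 2.48 pos [ 451.4 -127.9   95.2] grill [-202.1  -83.8   95.2] F [ 0.5 -0.8  0.7] gap -0.0
shift world [  0.1  13.  -49.2] tool now cm [-0.21  4.94 -1.23] turn deg -0.5 tool axes [[-0.99, -0.0, 0.14], [-0.14, 0.01, -0.99], [0.0, -1.0, -0.01]]
tool after turn cm [-0.23  4.94 -1.23]
```

Call:
carry_out(
  steps=[
    [0, -0.2, 1.5, -0.6, -0.5],
    [0, 0, 1.5, -0.5, 0],
    [0, 0, 1.2, 0, 0],
    [0, 0, 0.5, 0, 0],
    [0, 0, 0, 0, 0],
    [0, 0, 0, 0, 0],
  ],
)

```text
t: 2.98
ee_pos: [456.8, -123.0, 54.7]
ee_rot: [-0.049, 0.707, -0.703, 0.053]
ft_force: [-0.4, -0.6, 0.0]
finger_gap: 0.0
```

```bash
python3 plan.py -136 -71 46;  python3 - <<'E'
from h import *
import cv2
im=robot.grab_frame("wrist");cv2.imwrite("pics/w2.png",im[:,:,::-1])
E
```

```text
t 2.98 pos [ 456.8 -123.    54.7] grill [-196.1  -79.9   54.7] F [-0.4 -0.6  0. ] gap 0.0
shift world [58.1 17.9 -8.7] tool now cm [-6.    0.91 -0.93] turn deg -0.5 tool axes [[-0.99, 0.01, 0.14], [-0.14, 0.01, -0.99], [-0.01, -1.0, -0.0]]
tool after turn cm [-6.    0.91 -0.88]
```

View pics/w2.png

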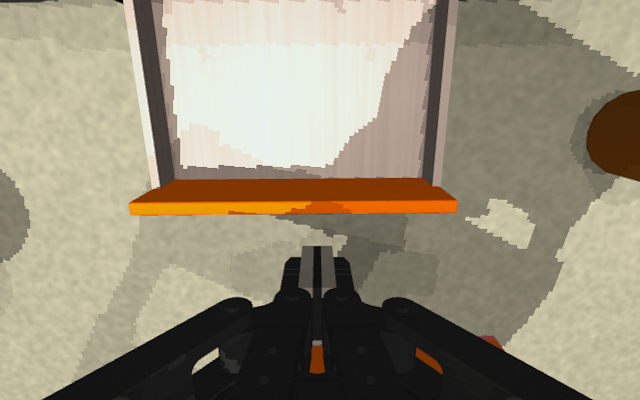

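The shut fingertips (317,250) stand in front of the orange panel (130–457, row 207). They are about 9 mm right of its centre, so I'll correct that, then push.

Call:
carry_out(
  steps=[
    [0, 0, 0.6, -0.7, -0.5],
    [0, -0.2, 0.4, -0.5, 0],
    [0, -0.7, 0, 0, 0],
    [0, -0.7, 0, 0, 0],
    [0, -0.8, 0, 0, 0],
    [0, -0.8, 0, 0, 0],
    [0, -0.8, 0, 0, 0],
  ],
)

```text
t: 3.62
ee_pos: [492.8, -103.6, 46.6]
ee_rot: [-0.056, 0.707, -0.703, 0.054]
ft_force: [-6.1, -1.5, 3.8]
finger_gap: -0.0
```

```bash
python3 plan.py -136 -71 46
```

```text
t 3.62 pos [ 492.8 -103.6   46.6] grill [-157.6  -66.1   46.6] F [-6.1 -1.5  3.8] gap -0.0
shift world [22.  -1.5 -0.6] tool now cm [-2.15  0.05  0.49] turn deg 0.2 tool axes [[-0.99, -0.0, 0.15], [-0.15, 0.0, -0.99], [0.0, -1.0, -0.01]]
tool after turn cm [-2.16  0.05  0.49]
```

Call:
carry_out(
  steps=[
    [0, -0.7, 0, 0, 0],
    [0, -0.6, 0, 0, 0],
    [0, -0.5, 0, 0, 0],
    [0, -0.5, 0, 0, 0],
  ],
)

```text
t: 3.95
ee_pos: [512.5, -98.9, 45.7]
ee_rot: [-0.063, 0.707, -0.703, 0.049]
ft_force: [-6.9, -2.6, 5.6]
finger_gap: -0.4
```

```bash
python3 plan.py -136 -71 46
```

```text
t 3.95 pos [512.5 -98.9  45.7] grill [-137.3  -64.5   45.7] F [-6.9 -2.6  5.6] gap -0.4
shift world [ 2.3 -6.3  0.3] tool now cm [-0.12 -0.03  0.65] turn deg 0.4 tool axes [[-0.99, -0.02, 0.16], [-0.16, 0.0, -0.99], [0.02, -1.0, -0.01]]
tool after turn cm [-0.13 -0.03  0.65]
```

Call:
carry_out(
  steps=[
    [0, -0.4, 0, 0, 0],
    [0, -0.4, 0, 0, 0],
  ],
)

```text
t: 4.12
ee_pos: [512.9, -98.3, 44.5]
ee_rot: [-0.072, 0.707, -0.702, 0.043]
ft_force: [-14.2, -5.4, 10.5]
finger_gap: -0.1
```

```bash
python3 plan.py -136 -71 46
```

```text
t 4.12 pos [512.9 -98.3  44.5] grill [-136.8  -63.9   44.5] F [-14.2  -5.4  10.5] gap -0.1
shift world [ 1.9 -6.8  1.5] tool now cm [-0.07 -0.16  0.71] turn deg 0.6 tool axes [[-0.99, -0.04, 0.16], [-0.16, 0.0, -0.99], [0.04, -1.0, -0.01]]
tool after turn cm [-0.08 -0.16  0.7 ]
```

Call:
carry_out(
  steps=[
    [0, -0.6, 0, 0, 0],
    [0, -0.5, 0, 0, 0],
  ],
)

```text
t: 4.28
ee_pos: [512.7, -97.7, 42.8]
ee_rot: [-0.084, 0.706, -0.702, 0.035]
ft_force: [-14.7, -5.3, 12.3]
finger_gap: 0.1
```

```bash
python3 plan.py -136 -71 46
```

```text
t 4.28 pos [512.7 -97.7  42.8] grill [-136.9  -63.3   42.8] F [-14.7  -5.3  12.3] gap 0.1
shift world [ 2.1 -7.5  3.2] tool now cm [-0.06 -0.33  0.77] turn deg 0.9 tool axes [[-0.98, -0.07, 0.17], [-0.17, 0.0, -0.99], [0.07, -1.0, -0.01]]
tool after turn cm [-0.07 -0.33  0.77]
```

Call:
carry_out(
  steps=[
    [0, 1, 0, 0, 0],
    [0, 1.5, 0, 0, 0],
    [0, 2, 0, 0, 0],
    [0, 0, 0, 0, 0],
  ],
)

```text
t: 4.62
ee_pos: [468.9, -104.9, 45.6]
ee_rot: [-0.085, 0.706, -0.702, 0.035]
ft_force: [-0.8, 0.5, -0.9]
finger_gap: -0.1
```

```bash
python3 plan.py -136 -71 46;  python3 - <<'E'
from h import *
import cv2
im=robot.grab_frame("wrist");cv2.imwrite("pics/w3.png",im[:,:,::-1]);print(robot.camera_params("wrist"))
im=robot.grab_frame("scene");cv2.imwrite("pics/s3.png",cv2.resize(im[100:320,150:430,::-1],None,fx=2.8,fy=2.7,interpolation=cv2.INTER_CUBIC))
E
```

```text
t 4.62 pos [ 468.9 -104.9   45.6] grill [-181.3  -63.8   45.6] F [-0.8  0.5 -0.9] gap -0.1
shift world [45.9 -0.3  0.4] tool now cm [-4.5  -0.37  0.8 ] turn deg 1.0 tool axes [[-0.98, -0.07, 0.17], [-0.17, -0.0, -0.99], [0.07, -1.0, -0.01]]
tool after turn cm [-4.52 -0.37  0.72]
{'camera_matrix': array([[345.42906726,   0.        , 316.80543783],
       [  0.        , 345.42906726, 198.25509653],
       [  0.        ,   0.        ,   1.        ]]), 'eye': array([554.93608942, -92.4738385 , 169.81832323]), 'attitude': array([-0.13682168,  0.12235068, -0.63315079,  0.75195094])}
```

View pics/w3.png

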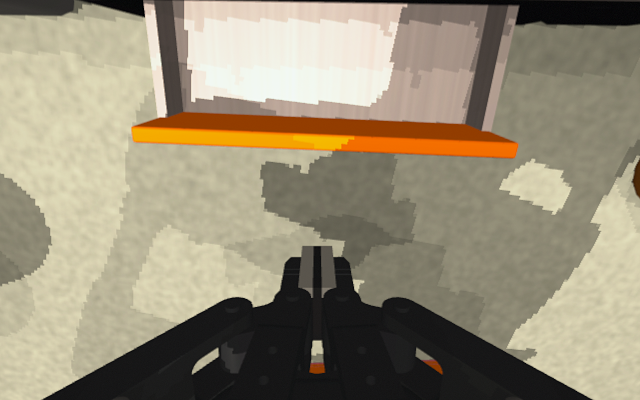

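View pics/s3.png

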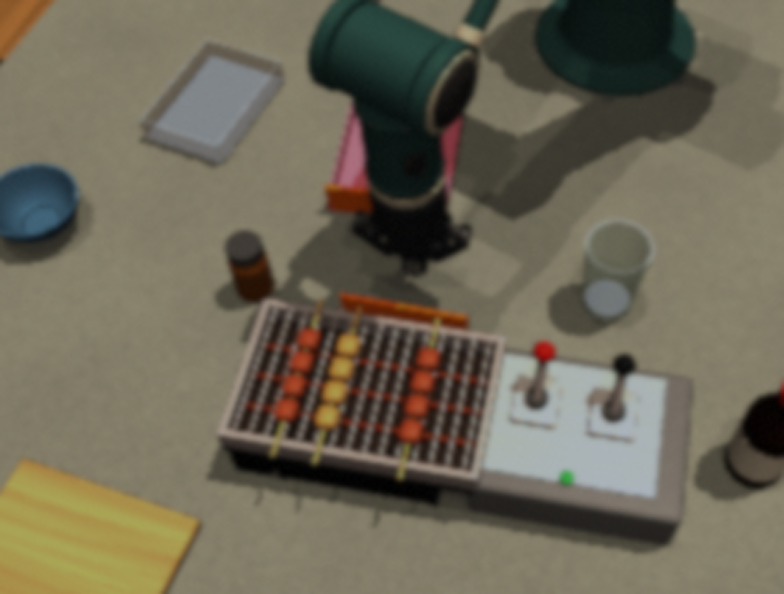

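Run:
```python
from h import *
from plan import G,TH
cp=robot.camera_params("wrist")
for n,a in dict(L=(133,142,45),Rr=(517,158,45)).items():
    p=ray(cp,*a);print(n,p.round(1),(R.from_euler('z',-TH).as_matrix()@(p-[*G,0])).round(1))
```

```text
L [518.5 -29.1  45. ] [-120.8    3.6   45. ]
Rr [ 536.8 -169.7   45. ] [-124.1 -138.2   45. ]
```

The tray is in, but it came to rest yawed about 1.3°, with its right side about 3 mm behind. I'll nudge the right side to square it against the stop.

Call:
carry_out(
  steps=[
    [0, 0, 0, 2, 1],
    [0, 0, 0, 2, 0],
    [0, 0, 0, 0, 0],
    [0, -1, 0, 0, 0],
    [0, -1, 0, 0, 0],
    [0, -0.8, 0, 0, 0],
    [0, 0, 0, 0, 0],
  ],
)

```text
t: 5.3
ee_pos: [518.0, -139.7, 46.1]
ee_rot: [-0.074, 0.706, -0.704, 0.034]
ft_force: [-0.7, -1.8, 0.1]
finger_gap: 0.2
```

```bash
python3 plan.py -137 -105 46
```

```text
t 5.3 pos [ 518.  -139.7   46.1] grill [-138.1 -105.6   46.1] F [-0.7 -1.8  0.1] gap 0.2
shift world [ 1.   0.7 -0.1] tool now cm [-0.11  0.   -0.06] turn deg 0.0 tool axes [[-0.99, -0.06, 0.15], [-0.15, -0.0, -0.99], [0.06, -1.0, -0.01]]
tool after turn cm [-0.11  0.   -0.06]
```

Call:
carry_out(
  steps=[
    [0, -0.4, 0, 0, 0],
    [0, -0.4, 0, 0, 0],
    [0, -0.4, 0, 0, 0],
  ],
)

```text
t: 5.55
ee_pos: [518.2, -138.4, 44.6]
ee_rot: [-0.088, 0.705, -0.704, 0.026]
ft_force: [-11.2, -5.1, 9.1]
finger_gap: 0.4
```

```bash
python3 plan.py -137 -105 46
```

```text
t 5.55 pos [ 518.2 -138.4   44.6] grill [-137.7 -104.4   44.6] F [-11.2  -5.1   9.1] gap 0.4
shift world [ 0.8 -0.5  1.4] tool now cm [-0.05 -0.15  0.06] turn deg 0.5 tool axes [[-0.98, -0.09, 0.16], [-0.16, -0.01, -0.99], [0.09, -1.0, -0.01]]
tool after turn cm [-0.05 -0.15  0.06]
```

Call:
carry_out(
  steps=[
    [0, 1, 0, 0, 0],
    [0, 1.5, 0, 0, 0],
    [0, 1.5, 0, 0, 0],
    [0, 0, 0, 0, 0],
    [0, 0, 0, 0, 0],
  ],
)

```text
t: 5.97
ee_pos: [476.8, -142.5, 47.3]
ee_rot: [-0.09, 0.705, -0.703, 0.026]
ft_force: [0.4, -0.5, -0.1]
finger_gap: 0.1
```

```bash
python3 plan.py -137 -105 46;  python3 - <<'E'
from h import *
import cv2
im=robot.grab_frame("wrist");cv2.imwrite("pics/w4.png",im[:,:,::-1])
im=robot.grab_frame("top");cv2.imwrite("pics/t4.png",cv2.resize(im[110:220,215:375,::-1],None,fx=5,fy=5,interpolation=cv2.INTER_CUBIC))
E
```

```text
t 5.97 pos [ 476.8 -142.5   47.3] grill [-179.3 -102.1   47.3] F [ 0.4 -0.5 -0.1] gap 0.1
shift world [42.2  3.6 -1.3] tool now cm [-4.22 -0.25  0.34] turn deg 0.7 tool axes [[-0.98, -0.09, 0.16], [-0.16, -0.01, -0.99], [0.09, -1.0, -0.01]]
tool after turn cm [-4.22 -0.25  0.29]
```

View pics/w4.png

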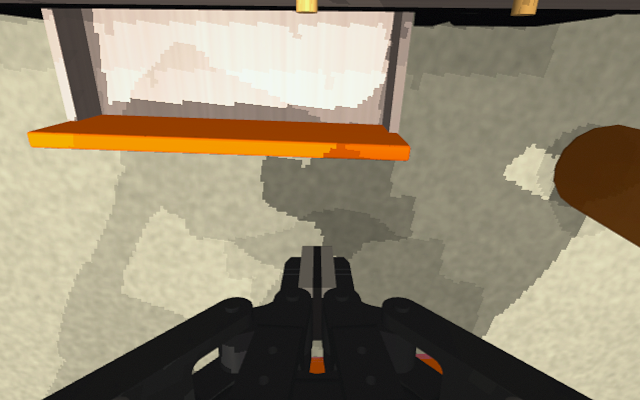

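View pics/t4.png

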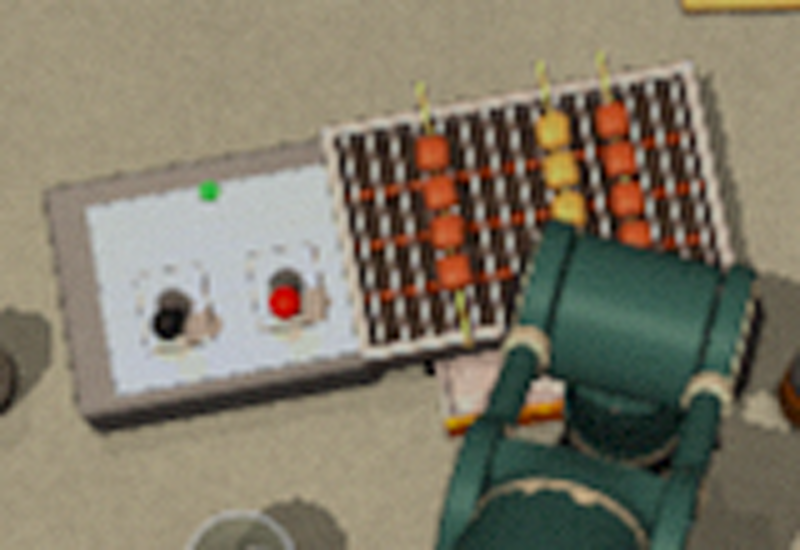

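Run:
```python
from h import *
from plan import G,TH
import cv2
cp=robot.camera_params("wrist")
for n,a in dict(L=(28,147,45),Rr=(409,160,45)).items():
    p=ray(cp,*a);print(n,p.round(1),(R.from_euler('z',-TH).as_matrix()@(p-[*G,0])).round(1))
im=cv2.imread("pics/w4.png");cv2.imwrite("pics/w4c.png",cv2.resize(im[0:60,0:640],(800,300),interpolation=cv2.INTER_CUBIC))
```

```text
L [515.1 -28.5  45. ] [-124.     4.7   45. ]
Rr [ 533.7 -168.1   45. ] [-126.9 -136.    45. ]
```

View pics/w4c.png

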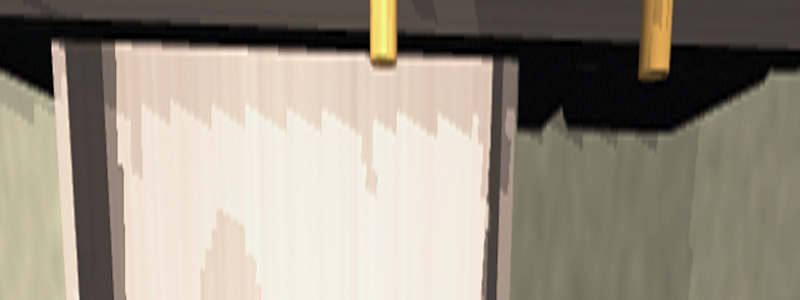

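Run:
```python
from h import *
from plan import G,TH
cp=robot.camera_params("wrist")
for z in (50,90):
  for a in ((0,3.6),(640,10)):
    p=ray(cp,*a,z);print(z,(R.from_euler('z',-TH).as_matrix()@(p-[*G,0])).round(1))
```

```text
50 [-78.1  -4.8  50. ]
50 [ -77.7 -198.9   50. ]
90 [-82.6 -37.7  90. ]
90 [ -82.3 -166.5   90. ]
```

Call:
carry_out(
  steps=[
    [0, -1, 0, 0, 0.7],
    [0, -1, 0, 0, 0],
    [0, -0.6, 0, 0, 0],
    [0, 0, 0, 0, 0],
    [0, -0.3, -0.1, 0.2, 0],
    [0, -0.4, -0.2, 0.4, 0],
    [0, -0.4, -0.2, 0.4, 0],
  ],
)

```text
t: 6.65
ee_pos: [521.7, -145.3, 48.1]
ee_rot: [-0.086, 0.705, -0.704, 0.022]
ft_force: [-2.2, -0.5, -0.9]
finger_gap: -0.1
```

```bash
python3 plan.py -137 -105 46
```

```text
t 6.65 pos [ 521.7 -145.3   48.1] grill [-135.2 -111.7   48.1] F [-2.2 -0.5 -0.9] gap -0.1
shift world [-2.8  6.3 -2.1] tool now cm [ 0.16  0.23 -0.67] turn deg 0.1 tool axes [[-0.98, -0.09, 0.15], [-0.15, -0.01, -0.99], [0.09, -1.0, -0.01]]
tool after turn cm [ 0.16  0.23 -0.67]
```

Call:
carry_out(
  steps=[
    [0, -0.4, -0.1, 0.3, 0],
    [0, -0.5, -0.1, 0.3, 0],
  ],
)

```text
t: 6.82
ee_pos: [522.5, -147.9, 47.4]
ee_rot: [-0.094, 0.707, -0.7, 0.014]
ft_force: [-14.3, 5.7, 9.6]
finger_gap: 0.1
```

```bash
python3 plan.py -137 -105 46
```

```text
t 6.82 pos [ 522.5 -147.9   47.4] grill [-134.9 -114.4   47.4] F [-14.3   5.7   9.6] gap 0.1
shift world [-3.5  9.  -1.4] tool now cm [ 0.19  0.18 -0.94] turn deg 0.2 tool axes [[-0.98, -0.11, 0.15], [-0.15, 0.0, -0.99], [0.11, -0.99, -0.02]]
tool after turn cm [ 0.19  0.18 -0.94]
```

Call:
carry_out(
  steps=[
    [0, 1, 0, 0, 0],
    [0, 1.5, 0, 0, 0],
    [0, 1.5, 0, 0, 0],
    [0, 0, 0, 0, 0],
    [0, 0, 0, 0, 0],
  ],
)

```text
t: 7.23
ee_pos: [481.8, -155.9, 52.0]
ee_rot: [-0.094, 0.708, -0.7, 0.013]
ft_force: [0.9, -0.6, 0.4]
finger_gap: 0.1
```

```bash
python3 plan.py -137 -71 46;  python3 - <<'E'
from h import *
import cv2
im=robot.grab_frame("wrist");cv2.imwrite("pics/w5.png",im[:,:,::-1])
E
```

```text
t 7.23 pos [ 481.8 -155.9   52. ] grill [-176.3 -116.2   52. ] F [ 0.9 -0.6  0.4] gap 0.1
shift world [32.  50.6 -6. ] tool now cm [-3.98  0.23 -4.51] turn deg 0.1 tool axes [[-0.98, -0.11, 0.15], [-0.15, 0.0, -0.99], [0.11, -0.99, -0.02]]
tool after turn cm [-3.98  0.23 -4.51]
```

View pics/w5.png

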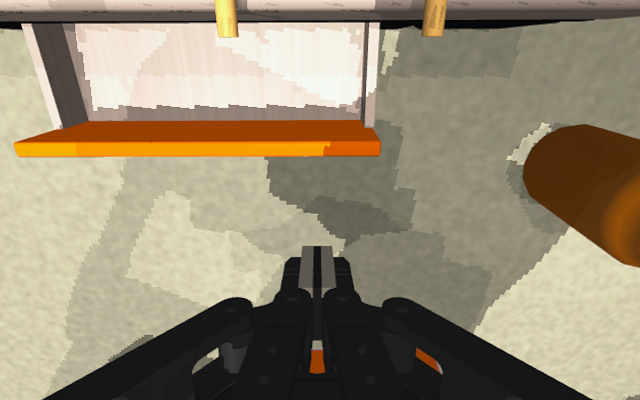

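Run:
```python
from h import *
from plan import G,TH
import cv2
cp=robot.camera_params("wrist")
for n,a in dict(L=(15,157,45),Rr=(380,156,45),gl=(0,25,50),gr=(380,19,50)).items():
    p=ray(cp,*a);print(n,p.round(1),(R.from_euler('z',-TH).as_matrix()@(p-[*G,0])).round(1))
im=cv2.imread("pics/w5.png");cv2.imwrite("pics/w5c.png",cv2.resize(im[0:60,0:640],(800,300),interpolation=cv2.INTER_CUBIC))
```

```text
L [514.4 -32.9  45. ] [-125.4    0.5   45. ]
Rr [ 536.9 -171.9   45. ] [-124.3 -140.3   45. ]
gl [561.7 -41.4  50. ] [-80.  -15.1  50. ]
gr [ 581.6 -160.9   50. ] [ -78.5 -136.2   50. ]
```

View pics/w5c.png

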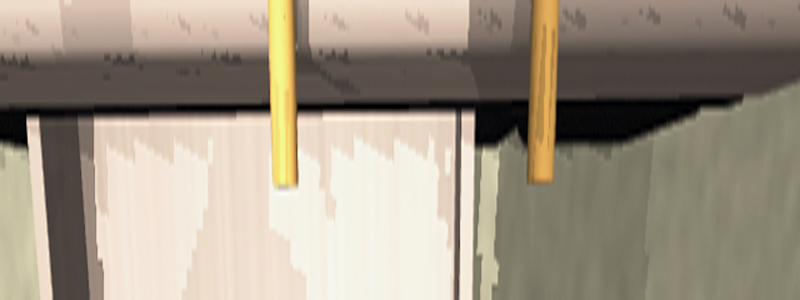

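The tray is now square. Its panel is at x ≈ -125 and y runs 0 to -140, about 45 mm out from the grill front, so it is fully home. Next I rise and go to the red lever.

Call:
carry_out(
  steps=[
    [0, 0.5, -2.5, 0, 0],
    [0, 0.3, -3, 0, 0],
    [0, 0.3, -3, 0, 0],
    [0, 0.3, -3, 0, 0],
    [0, 0.3, -2, 0, 0],
    [0, 0, 0, 0, 0],
  ],
)

```text
t: 7.78
ee_pos: [483.5, -159.0, 192.7]
ee_rot: [-0.094, 0.708, -0.7, 0.013]
ft_force: [1.7, -0.5, 0.1]
finger_gap: -0.1
```

```bash
python3 plan.py -110 90 195
```

```text
t 7.78 pos [ 483.5 -159.   192.7] grill [-175.1 -119.4  192.7] F [ 1.7 -0.5  0.1] gap -0.1
shift world [ 32.6 216.9   2.3] tool now cm [ -6.48  -0.55 -20.95] turn deg 0.1 tool axes [[-0.98, -0.12, 0.15], [-0.15, 0.0, -0.99], [0.11, -0.99, -0.02]]
tool after turn cm [ -6.45  -0.55 -20.96]
```

Call:
carry_out(
  steps=[
    [0, -0.6, 0, -2.5, 0],
    [0, -0.8, 0, -2.8, 0],
    [0, -0.8, -0.1, -3, 0],
    [0, -0.8, -0.1, -3, 0],
    [0, -0.8, -0.1, -3, 0],
    [0, -0.8, -0.1, -2.6, 0],
    [0, -0.5, 0, -1.5, 0],
    [0, 0, 0, 0, 0],
    [0, 0, 0, 0, 0],
  ],
)

```text
t: 8.53
ee_pos: [514.8, 38.0, 193.5]
ee_rot: [-0.089, 0.707, -0.701, 0.016]
ft_force: [0.5, -0.0, -0.9]
finger_gap: -0.2
```

```bash
python3 plan.py -92 90 137;  python3 - <<'E'
from h import *
import cv2
im=robot.grab_frame("wrist");cv2.imwrite("pics/w6.png",im[:,:,::-1])
E
```

```text
t 8.53 pos [514.8  38.  193.5] grill [-114.3   70.5  193.5] F [ 0.5 -0.  -0.9] gap -0.2
shift world [ 19.1  22.7 -56.5] tool now cm [-2.79  5.43 -1.87] turn deg -0.1 tool axes [[-0.98, -0.1, 0.15], [-0.15, 0.0, -0.99], [0.1, -0.99, -0.02]]
tool after turn cm [-2.79  5.43 -1.86]
```

View pics/w6.png

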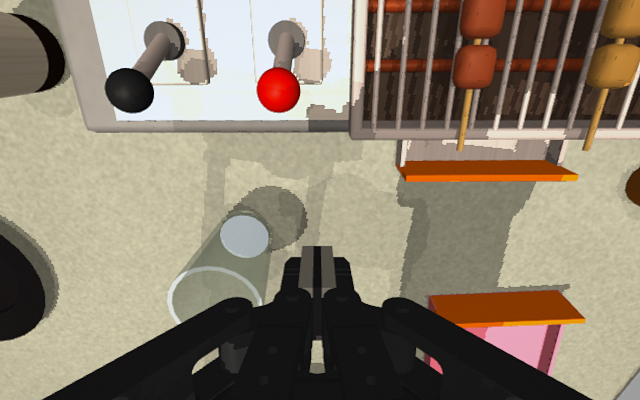

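Run:
```python
from h import *
from plan import G,TH
cp=robot.camera_params("wrist")
for n,a in dict(red=(278,90,134),black=(129,90,134),glass=(214,300,110),tl=(400,180,45),tr=(577,180,45)).items():
    p=ray(cp,*a);print(n,p.round(1),(R.from_euler('z',-TH).as_matrix()@(p-[*G,0])).round(1))
```

```text
red [581.6  68.  134. ] [-43.7  90.  134. ]
black [570.4 142.4 134. ] [-43.5 165.2 134. ]
glass [423.4 102.  110. ] [-195.   147.6  110. ]
tl [515.2 -29.6  45. ] [-124.1    3.6   45. ]
tr [ 537.4 -172.1   45. ] [-123.9 -140.6   45. ]
```

The red knob (278,90) measures grill (-43.7, 90.0) as expected, and the tray panel is level at x ≈ -124. Now I move in front of the knob.

Call:
carry_out(
  steps=[
    [0, -0.4, 0, -1, 0],
    [0, -0.6, 0.5, -0.8, 0],
    [0, -0.6, 2, 0, 0],
    [0, -0.4, 1.8, 0, 0],
    [0, 0, 0.7, 0, 0],
    [0, 0, 0, 0, 0],
    [0, 0, 0, 0, 0],
  ],
)

```text
t: 9.17
ee_pos: [529.2, 57.4, 138.8]
ee_rot: [-0.086, 0.707, -0.701, 0.014]
ft_force: [-0.3, -0.2, 0.5]
finger_gap: -0.4
```

```bash
python3 plan.py -92 90 137
```

```text
t 9.17 pos [529.2  57.4 138.8] grill [-97.1  87.5 138.8] F [-0.3 -0.2  0.5] gap -0.4
shift world [ 4.6  3.2 -1.8] tool now cm [-0.52  0.14 -0.25] turn deg -0.5 tool axes [[-0.98, -0.1, 0.14], [-0.14, 0.0, -0.99], [0.1, -0.99, -0.02]]
tool after turn cm [-0.52  0.14 -0.25]
```

Call:
carry_out(
  steps=[
    [0, -0.8, 0, -0.2, -0.5],
    [0, -1, -0.1, 0, 0],
    [0, -1, -0.1, 0, 0],
    [0, -1, -0.1, 0, 0],
    [0, -0.8, -0.1, 0, 0],
  ],
)

```text
t: 9.58
ee_pos: [578.0, 66.4, 141.4]
ee_rot: [-0.089, 0.707, -0.701, 0.017]
ft_force: [-1.6, -0.3, 0.7]
finger_gap: 0.0
```

```bash
python3 plan.py -26 90 137
```

```text
t 9.58 pos [578.   66.4 141.4] grill [-47.5  89.  141.4] F [-1.6 -0.3  0.7] gap 0.0
shift world [21.1  4.3 -4.4] tool now cm [-2.18  0.22 -0.1 ] turn deg -0.1 tool axes [[-0.98, -0.1, 0.15], [-0.15, 0.0, -0.99], [0.1, -0.99, -0.02]]
tool after turn cm [-2.18  0.22 -0.1 ]
```

Call:
carry_out(
  steps=[
    [0, -0.9, 0.1, 0, 0],
    [0, -0.9, 0, 0, 0],
    [0, -0.6, 0, 0, 0],
    [0, 0, 0, 0, 0],
  ],
)

```text
t: 9.92
ee_pos: [608.1, 70.8, 138.9]
ee_rot: [-0.087, 0.707, -0.701, 0.019]
ft_force: [-4.2, 0.2, 2.2]
finger_gap: -0.0
```

```bash
python3 plan.py -95 90 137;  python3 - <<'E'
from h import *
import cv2
im=robot.grab_frame("wrist");cv2.imwrite("pics/w7.png",im[:,:,::-1])
E
```

```text
t 9.92 pos [608.1  70.8 138.9] grill [-17.1  88.8 138.9] F [-4.2  0.2  2.2] gap -0.0
shift world [-77.2 -10.6  -1.9] tool now cm [ 7.74  0.93 -0.1 ] turn deg -0.1 tool axes [[-0.98, -0.1, 0.15], [-0.15, 0.0, -0.99], [0.1, -1.0, -0.02]]
tool after turn cm [ 7.74  0.93 -0.11]
```

View pics/w7.png

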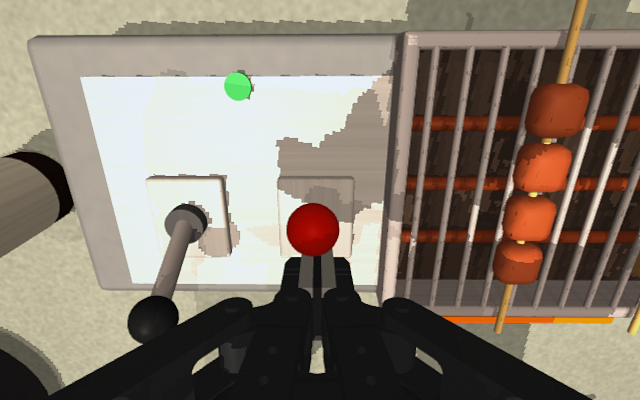

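Call:
carry_out(
  steps=[
    [0, 1, 0.1, 0, 0],
    [0, 1.5, 0.1, 0, 0],
    [0, 1.8, 0.1, 0, 0],
    [0, 1.2, 0, 0, 0],
    [0, 0, -2, 0, 0],
    [0, 0, -3, 0, 0],
    [0, 0, -3, 0, 0],
    [0, 1, -3, 1, 0],
    [0, 0, 0, 0, 0],
    [0, 0, 0, 0, 0],
  ],
)

```text
t: 10.8
ee_pos: [543.0, 49.2, 250.2]
ee_rot: [-0.089, 0.707, -0.701, 0.017]
ft_force: [-1.5, 0.8, -0.7]
finger_gap: -0.3
```

```bash
python3 plan.py -95 90 137;  python3 - <<'E'
from h import *
from plan import G,TH
import cv2
im=robot.grab_frame("wrist");cv2.imwrite("pics/w8.png",im[:,:,::-1])
im=robot.grab_frame("scene");cv2.imwrite("pics/s8.png",cv2.resize(im[100:320,150:430,::-1],None,fx=2.8,fy=2.7,interpolation=cv2.INTER_CUBIC))
E
```

```text
t 10.8 pos [543.   49.2 250.2] grill [-84.7  77.3 250.2] F [-1.5  0.8 -0.7] gap -0.3
shift world [ -12.1   11.  -113.2] tool now cm [-0.13 11.38 -1.08] turn deg -0.1 tool axes [[-0.98, -0.1, 0.15], [-0.15, 0.0, -0.99], [0.1, -0.99, -0.02]]
tool after turn cm [-0.13 11.38 -1.08]
```

View pics/w8.png

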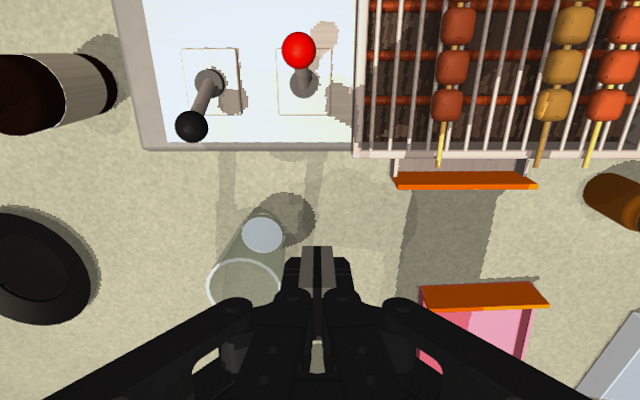

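View pics/s8.png

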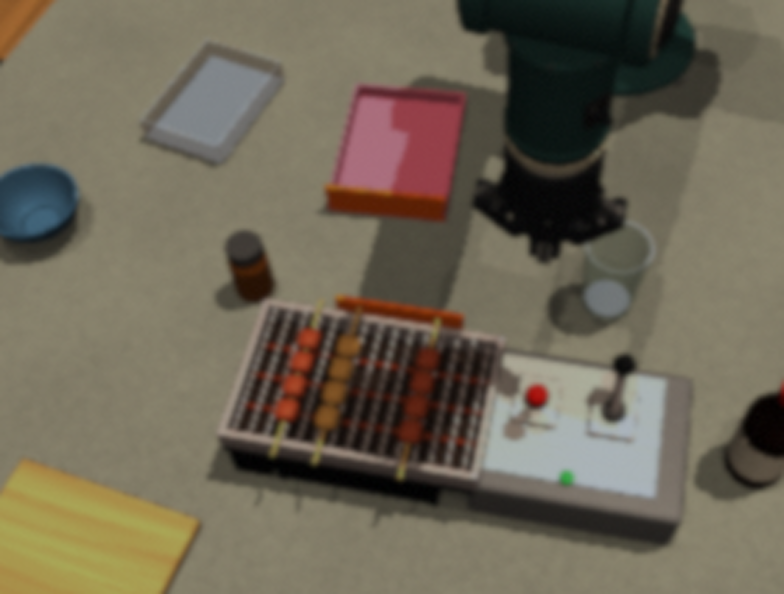

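Run:
```python
from h import *
from plan import G,TH
cp=robot.camera_params("wrist")
for n,a in dict(red=(298,50,134),black=(191,126,134),tl=(397,188,45),tr=(538,188,45),gl=(355,157,90)).items():
    p=ray(cp,*a);print(n,(R.from_euler('z',-TH).as_matrix()@(p-[*G,0])).round(1))
print(robot.hand_in())
```

```text
red [  4.7  90.5 134. ]
black [-43.1 165.2 134. ]
tl [-123.3   -0.5   45. ]
tr [-122.7 -141.1   45. ]
gl [-77.8  47.5  90. ]
the job is handed in; nothing more can be done
None
```

I pushed the drip tray fully home, then flipped the red lever on, and handed the job in at about 11 s with the arm clear above everything.

- **Tray:** the first push left it about 1.3° skewed in the slot, and a plain push on its right side did not move it. A second push there, dragging slightly to the right, squared it against the stop. The last check put the panel at x ≈ -123 mm in the grill's frame. That is about 45 mm out from the grill's front edge, which measured -78 mm in the same view. The nominal value is -125, so the 2 mm difference is within calibration error.
- **Red lever:** it snapped over and stayed on. Its knob measured x ≈ +4.7 mm, against about +4 mm expected when on.
- **Black lever:** it is still off, with its knob at x ≈ -43 mm.
- **Everything else:** the pink look-alike tray and the other items looked undisturbed in the last pictures. I did not measure them again.
- **Forces:** the highest wrist force in the readings between moves was about 20 N. The pushes left the tool tilted about 6°, which did no harm.

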